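# Close the gift box and tuck in its flap

### The arm

A 6-joint arm with a two-finger parallel gripper is mounted at the origin on a cart in front of the work surface, level with it; the furniture and walls round the work are solid. World frame = base frame: x ahead of the robot, y to its left, z up, the work surface at z = 0. Lengths are in m, angles in rad, forces in N, time in s.
With the tool pointing down it reaches from about 0.35 to 0.85 m from the base axis. Payload 8.1 kg.
Tool frame: the origin (TCP) lies at the very end of the fingers, on their centre line; the grasp point (between the pads) lies 19 mm behind it (robot.grip_depth is the distance from the TCP to the grasp point, in m); z points along the fingers, y is the line along which they close (so a half turn about z gives the same grasp; the last joint's range is limited). The gripper opens to 93 mm and grips with 3 to 60 N. Pads are 15 mm wide; open, the fingers measure 128 mm over their backs; the gripper's body (75 mm by 188 mm) begins 65 mm behind the grasp point.
Start: joints at [1.249, 0.13, 1.488, -0, 1.523, -0.085], TCP at [0.141, 0.583, 0.219] pointing down, gripper open.
Joint ranges: [-2.96, 2.96], [-0.89, 2.26], [0.02, 2.5], [-1.34, 4.48], [0, 2.73], [-2.66, 2.66]. Speed limits (rad/s): [2.39, 2.39, 2.79, 3.14, 3.14, 3.14].

### API

Orientations are given as a rotation vector (axis times angle).
In Python, from plant import robot gives the robot as it stands. The module is installed in compiled form; this text tells all that it offers.
- The arm moves only by the shell command python3 -m jog 'ROWS' [FORCE]. ROWS is JSON, a list that holds one entry, the list of rows, each a list of 7 numbers: the turn, a rotation vector about the tool's x, y, z in degrees, then the shift along the tool's x, y, z in cm, then the finger opening in cm, from 0 to 9.3. A call has 1 to 5 rows; each row shifts and turns the commanded pose from where the row before left it, along the tool's axes as they then stand; what a row does not reach is not made up. A row lasts 1/12 s, in which the tool goes at most 41.7 mm and 7.16 degrees, less where a joint would pass 70% of its speed; a pose out of reach is approached as far as the arm can. A call is refused whole if a number of a shift passes 4.17 or a number of a turn 7.16, either way. A call with a gripper value outside its range is refused whole. The fingers move at their own pace and stop on an object; FORCE is the grip in N (left out, the last holds). Time passes only in rows, so rows that do not move let the fingers close. It gives the time, the measured TCP pose, the force and the opening at its end, in the units of the state.
- robot.read_state(): the state, without advancing time (a new reading comes with each control period).
- robot.read_camera(name): name is "scene" or "side" or "wrist"; returns a dict with "img" (384x512x3 uint8, red, green, blue), "fx", "fy", "cx", "cy" (pixels), "k1" (the pictures are not rectified: a ray, as slopes to the right and down, at radius r is drawn at 1 + k1 r^2 times it, then the intrinsics apply), "extrinsics" (4x4, takes a point from camera to world coordinates). Camera axes: x right, y up, looking along -z (the intrinsics and any distortion apply to the point x, -y, -z); pixel columns grow to the right and rows downward; lengths in m; the calibration is good to about 2 mm. A picture is of the moment at which its call begins. There is no depth.
- robot.close_job(): hands the job in, once; it reports no verdict.
Trained networks look in a picture, given as the dict that the camera call returned (one of the last four; its "shot" number tells which), for a name from the list of things; names that differ only in an ending like _2 or _b are one class to them, and where a whole thing is asked for, a point or a joint stands for the part that bears it (a point fixed in the world has none). Each returns a list of dicts, best first, with "confidence" (0 to 1); they miss things now and then, are a little off and sometimes report something else, mostly with a low value. They report only what shows in the picture. A call takes as long as a camera call. They do not tell look-alikes from the thing itself.
- robot.masks_of(picture, label): "pixels" (384x512 bool, what is visible of it) and "point" ([column, row] in pixels, amid what is visible of it).
- robot.pinpoint(picture, label): "point" ([column, row] in pixels: a listed point, or the origin of a listed thing).
The state is a dict: "t": time; "q": joint angles; "dq": joint speeds; "joint_torque": joint torques, N m; "tool_pos": TCP position; "orientation": TCP orientation; "force": force on the tool from outside, world axes, zero at the start; "wrist_torque": the same for the moment, N m; "opening": finger opening in m.
Only numpy, scipy, OpenCV 4.12 (cv2) and the standard library are available. Lean on these libraries where they do the work, as an engineer would, in place of code of your own. Each camera call takes 0.05 s, during which the arm holds its last target. There are 200 camera calls.

### The job

Close the open teal gift box around the little cream box that lies in it: push the tuck flap inwards, fold the lid over and press it fully shut, so that the flap's edge ends tucked inside the box, behind the front wall and below its lip. Do it all by pushing and pressing with the fingers, without gripping the lid or flap; leave the cream box and everything else on the table where it is.

Things in the scene. Friction and masses are not known exactly. Their poses are not given: they have to be found in the camera images.
- gift_box: Dark teal card gift box, fixed to the table: 166 mm deep (its x), 100 wide (its y), 62 high, walls 4 thick, open on top, thin gold line near its foot. Origin: centre of its underside; x points from its front to its back, z up; the -x face is the front. Lid and flap are blocked by nothing of it but the front wall and its lip.
- lid (a joint): Lid angle in rad: 0 = shut flush (end stop), positive = open upwards; 1.57 = upright. Hinged along the top of the back wall; 148 mm from hinge to flap crease, 100 wide, 4 thick, dark teal outside with a gold ring (32 mm across, 75 mm from the hinge), cream inside. Stiff hinge: it stays where left and moves when pushed with about 2 N near its front edge.
- flap (a joint): Tuck flap's angle in rad relative to the lid: 0 = square to the lid on its inner side (straight down when the lid is shut); positive = swung outwards (1.5 = nearly in the lid's plane); negative = bent inwards, stop at -0.5. It stays where left and turns under about 0.5 N at its edge. When the lid comes down it passes inside the lip if between -0.5 and +0.1; farther out it lands on the lip.
- lid_hinge (a point): Middle of the lid's hinge axis: 81 mm behind the box's centre, 64 mm above the box's underside; the axis runs along the box's y.
- flap_crease (a point): Middle of the crease between lid and flap, at the lid's front edge; the crease runs along the box's y.
- flap_edge (a point): Middle of the flap's free edge, 28 mm from the crease. The flap is 82 wide and 4 thick, dark teal outside, cream inside.
- lip_edge (a point): Middle of the inner top edge of the cream lip along the top of the front wall (at x = -76, z = 62 mm in the box's frame). The lip is 7 mm from front to back (x = -83 to -76) and 6 mm high (z = 56 to 62), so it juts 3 mm into the box.
- lid_skin: The teal outer layer of the lid, 146 x 100 x 2. Origin at the lid's hinge; its -x axis runs along the lid towards the crease, z is the outward normal.
- lid_lining: The cream inner layer of the lid, 128 x 80 x 2, the same frame as lid_skin, on its inner side.
- flap_skin: The teal outer layer of the flap, 28 x 82 x 2.4. Origin at the crease; -z runs along the flap towards its free edge, -x is the outward normal.
- flap_lining: The cream inner layer of the flap, 18 x 68 x 1.6, the same frame as flap_skin, on its inner side.
- jbox: Small cream card box that lies loose in the gift box, 51x65x36 high; the packed gift. Origin: centre of its underside. Stays as it is.
- red_rose: small red rose ornament, 53 mm wide, 33 high (mm), loose on the table near the box, a bystander. Origin: centre of its underside.
- cream_rose: small cream rose ornament, 57 mm wide, 36 high (mm), loose on the table near the box, a bystander. Origin: centre of its underside.
- stamp: light wooden hand stamp, 29x43x75 high (mm), loose on the table near the box, a bystander. Origin: centre of its underside.
- orange_spool: orange ribbon spool lying flat, 76x71x26 high (mm), loose on the table near the box, a bystander. Origin: centre of its underside.
- tape_roll: roll of beige tape lying flat, 98 mm across, 25 high (mm), loose on the table near the box, a bystander. Origin: centre of its underside.
- tealight: tealight candle, 38 mm across, 15 high (mm), loose on the table near the box, a bystander. Origin: centre of its underside.
There are look-alikes about, which are no part of the job. Of the things that look like the gift_box, the larger one is meant.

How it is judged:
By the outcome, as a careful person would: the job done as asked, in the order asked, and still so for the second after the job is handed in, with the robot touching nothing.
It also fails if it takes over 51 s, if anything falls off the work surface, if the arm or the gripper's body presses on something with over 40 N, if the wrist force passes 120 N, or if a joint passes its speed limit or range.

## Working session

There is one attempt and no reset: what is moved stays moved. The work goes in short steps, Python scripts to look and compute and a shell command to move; the robot and the scene stay as the last step left them, time stands still between calls to the robot, and variables do not carry over. Pictures are saved under pics/ and viewed, on a budget of 10 in all, crops included, one or two more only if the job needs it, and the job is handed in when it is done.

```bash
mkdir -p pics; cat > h.py <<'E'
import numpy as np, cv2
from plant import robot
def ray(p,px):
    d=np.array([(px[0]-p["cx"])/p["fx"],(px[1]-p["cy"])/p["fy"]]);u=d.copy()
    for _ in range(20): u=d/(1+p["k1"]*(u@u))
    E=np.array(p["extrinsics"]);v=E[:3,:3]@np.array([u[0],-u[1],-1]);return E[:3,3],v/np.linalg.norm(v)
def tri(rs):
    A=0;b=0
    for o,v in rs:
        M=np.eye(3)-np.outer(v,v);A=A+M;b=b+M@o
    x=np.linalg.solve(A,b);return x,[np.linalg.norm((np.eye(3)-np.outer(v,v))@(x-o)) for o,v in rs]
def onz(p,px,z):
    o,v=ray(p,px);return o+v*(z-o[2])/v[2]
def proj(p,X):
    E=np.array(p["extrinsics"]);c=E[:3,:3].T@(np.asarray(X)-E[:3,3]);u=np.array([c[0],-c[1]])/-c[2]
    u=u*(1+p["k1"]*(u@u));return [u[0]*p["fx"]+p["cx"],u[1]*p["fy"]+p["cy"]]
def save(p,n): cv2.imwrite("pics/"+n,p["img"][:,:,::-1])
E
cat > a.py <<'E'
from h import *
ims=[]
for c in ["scene","side"]:
    p=robot.read_camera(c);ims.append(p["img"])
    print(c,np.round(np.array(p["extrinsics"])[:3,3],3))
    for l in ["gift_box","lid_hinge","flap_crease","flap_edge","lip_edge","jbox"]:
        for r in robot.pinpoint(p,l)[:3]: print(l,np.round(r["point"],1),round(r["confidence"],2), np.round(ray(p,r["point"])[1],3))
cv2.imwrite("pics/1.png",np.vstack(ims)[:,:,::-1])
cv2.imwrite("pics/1.png",cv2.resize(np.hstack(ims)[:,:,::-1],(800,300)));save({"img":ims[0]},"s.png");save({"img":ims[1]},"d.png")
E
python3 a.py
```

```text
scene [ 0.012 -0.604  0.719]
gift_box [270.2 213.8] 0.84 [ 0.501  0.588 -0.635]
gift_box [381.9 269.9] 0.82 [ 0.612  0.362 -0.703]
lid_hinge [405.1 248.7] 0.69 [ 0.661  0.349 -0.664]
lid_hinge [300.2 185.5] 0.66 [ 0.573  0.573 -0.586]
flap_crease [266.4 154.4] 0.68 [ 0.543  0.65  -0.531]
flap_crease [366. 262.] 0.4 [ 0.599  0.395 -0.697]
flap_edge [254.4 158.2] 0.52 [ 0.521  0.663 -0.538]
flap_edge [267.8 182.3] 0.5 [ 0.524  0.623 -0.581]
flap_edge [358.9 268.1] 0.39 [ 0.583  0.399 -0.708]
lip_edge [240.5 202.5] 0.79 [ 0.461  0.64  -0.615]
lip_edge [358.5 261.2] 0.64 [ 0.589  0.407 -0.698]
lip_edge [297.3 182.7] 0.56 [ 0.571  0.58  -0.581]
jbox [273.8 212.6] 0.96 [ 0.508  0.584 -0.633]
side [ 0.562 -0.817  0.638]
gift_box [288.5 286.8] 0.78 [ 0.087  0.673 -0.735]
gift_box [259.2 214.2] 0.69 [ 0.013  0.805 -0.593]
lid_hinge [286.  199.5] 0.89 [ 0.086  0.824 -0.559]
lid_hinge [308.8 280.8] 0.85 [ 0.14   0.679 -0.721]
flap_crease [283.3 190.3] 0.57 [ 0.079  0.839 -0.539]
flap_edge [243.4 159.3] 0.64 [-0.027  0.884 -0.466]
lip_edge [263.3 265.7] 0.83 [ 0.021  0.716 -0.698]
jbox [261.4 208.6] 0.63 [ 0.019  0.814 -0.581]
```

View pics/s.png

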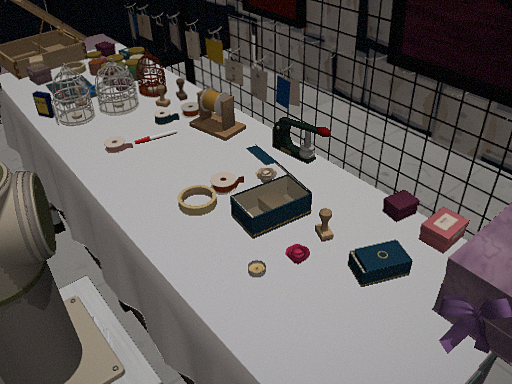

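View pics/d.png

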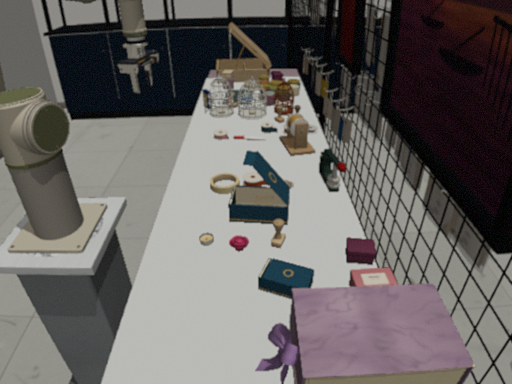

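```bash
cat > b.py <<'E'
from h import *
s=robot.read_camera("scene");d=robot.read_camera("side")
def near(p,l,lo,hi):
    r=[x for x in robot.pinpoint(p,l) if lo[0]<x["point"][0]<hi[0] and lo[1]<x["point"][1]<hi[1]]
    for x in r: print("  ",l,np.round(x["point"],1),round(x["confidence"],2))
    return r
for l in ["gift_box","lid_hinge","flap_crease","flap_edge","lip_edge","jbox","lid_skin","lid_lining","flap_skin","flap_lining"]:
    a=near(s,l,(215,135),(330,240));b=near(d,l,(215,140),(300,230))
    for x in a[:2]:
        for y in b[:2]:
            X,e=tri([ray(s,x["point"]),ray(d,y["point"])]);print(l,np.round(X,3),np.round(e,3))
for l in ["red_rose","cream_rose","stamp","orange_spool","tape_roll","tealight"]:
    for r in robot.pinpoint(s,l)[:2]: print(l,np.round(onz(s,r["point"],0)[:2],3),round(r["confidence"],2))
A=cv2.resize(s["img"][135:245,215:335],(480,440),interpolation=cv2.INTER_CUBIC)
B=cv2.resize(d["img"][140:230,220:300],(320,360),interpolation=cv2.INTER_CUBIC);B=np.vstack([B,np.zeros((80,320,3),np.uint8)])
cv2.imwrite("pics/2.png",np.hstack([A,B])[:,:,::-1])
E
python3 b.py
```

```text
gift_box [271.6 215.1] 0.76
   gift_box [259.3 213.7] 0.95
   gift_box [256.5 159.4] 0.68
gift_box [0.577 0.053 0.001] [0.002 0.002]
gift_box [ 0.537 -0.006  0.145] [0.065 0.065]
   lid_hinge [299.8 185. ] 0.94
   lid_hinge [286.3 195.8] 0.94
   lid_hinge [231.5 196.5] 0.43
lid_hinge [0.651 0.036 0.069] [0.002 0.002]
lid_hinge [ 0.515 -0.105  0.187] [0.018 0.018]
   flap_crease [268.  153.6] 0.69
   flap_crease [255.2 159.5] 0.5
flap_crease [0.567 0.054 0.179] [0.002 0.002]
   flap_edge [254.6 157.7] 0.73
   flap_edge [244.4 160. ] 0.47
   flap_edge [287.9 195. ] 0.22
flap_edge [0.538 0.065 0.174] [0.003 0.003]
flap_edge [ 0.683  0.237 -0.012] [0.04 0.04]
   lip_edge [245.5 206. ] 0.71
   lip_edge [233.4 195.3] 0.83
lip_edge [0.504 0.059 0.063] [0.002 0.002]
   jbox [265.9 183.6] 0.69
   jbox [273.2 212.1] 0.66
   jbox [261.7 210.4] 0.5
jbox [0.591 0.079 0.034] [0.035 0.035]
jbox [0.583 0.055 0.009] [0. 0.]
   lid_skin [299.3 184.9] 0.4
   lid_skin [286.9 193.5] 0.84
   lid_skin [259.3 160.6] 0.7
   lid_skin [263.1 211.6] 0.64
lid_skin [0.652 0.039 0.071] [0.005 0.005]
lid_skin [ 0.563 -0.05   0.196] [0.032 0.032]
   lid_lining [293.8 180.3] 0.6
   flap_skin [266.9 150.2] 0.55
   flap_skin [270.  215.2] 0.47
   flap_skin [299.3 184.5] 0.22
   flap_skin [263.4 181.2] 0.15
   flap_skin [254.8 159.6] 0.51
flap_skin [0.567 0.057 0.182] [0.006 0.006]
flap_skin [ 0.533 -0.004  0.145] [0.064 0.064]
red_rose [ 0.525 -0.091] 0.92
red_rose [0.582 0.065] 0.21
cream_rose [0.668 0.176] 0.66
stamp [ 0.619 -0.073] 0.92
stamp [0.753 0.279] 0.65
orange_spool [0.566 0.221] 0.9
tape_roll [0.471 0.213] 0.86
tape_roll [0.59  0.057] 0.39
tealight [ 0.434 -0.061] 0.61
tealight [0.473 0.218] 0.16
```

View pics/2.png

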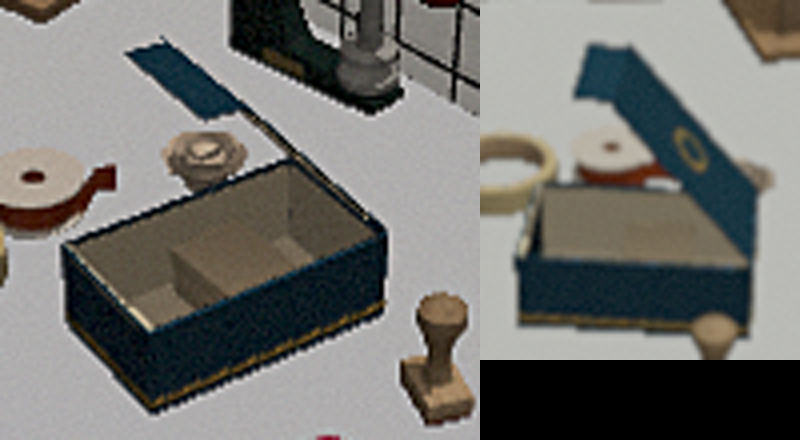

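```bash
cat > st.py <<'E'
import sys
from h import *
from scipy.spatial.transform import Rotation as R
s=robot.read_state();M=R.from_rotvec(s["orientation"]).as_matrix()
print("t",s["t"],"pos",np.round(s["tool_pos"],4),"F",np.round(s["force"],2),"op",s["opening"]);print(np.round(M,3).tolist())
if len(sys.argv)>3:
    T=np.array([float(v) for v in sys.argv[1:4]]);print("shift cm tool",np.round(M.T@(T-s["tool_pos"])*100,2))
if len(sys.argv)>4:
    a=float(sys.argv[4]);print("yaw tool x now",np.degrees(np.arctan2(M[1,0],M[0,0])))
E
python3 st.py .5 .06 .36 0
```

```text
t 2.1 pos [0.1407 0.5833 0.2186] F [ 0.33  0.7  -0.67] op 0.09334906196603476
[[-0.972, 0.235, 0.0], [0.235, 0.972, 0.0], [-0.0, 0.0, -1.0]]
shift cm tool [-47.2  -42.44 -14.14]
yaw tool x now 166.43567205526043
```

```bash

python3 -m jog '[[[0,0,-5,0,0,-3.5,0],[0,0,0,-1,-1,-3.5,0],[0,0,0,-1.5,-1.5,-3.5,0],[0,0,0,-2,-2,-3,0],[0,0,0,-2.6,-2.4,0,0]]]' >/dev/null
python3 -m jog '[[[0,0,0,-2.7,-2.4,0,0],[0,0,0,-2.8,-2.5,0,0],[0,0,0,-2.8,-2.5,0,0],[0,0,0,-2.8,-2.5,0,0],[0,0,0,-2.8,-2.5,0,0]]]' >/dev/null
python3 -m jog '[[[0,0,0,-2.8,-2.5,0,0],[0,0,0,-2.8,-2.5,0,0],[0,0,0,-2.8,-2.5,0,0],[0,0,0,-2.8,-2.5,0,0],[0,0,0,-2.8,-2.5,0,0]]]'
python3 st.py .5 .06 .36 0
```

```text
t: 3.35
tool_pos: [0.4403, 0.215, 0.3539]
orientation: [0.235, 3.132, 0.001]
force: [0.6, 0.9, 0.1]
opening: 0.0005
t 3.35 pos [0.4403 0.215  0.3539] F [0.61 0.88 0.13] op 0.0005462119545405587
[[-0.989, 0.149, 0.001], [0.149, 0.989, 0.0], [-0.001, 0.0, -1.0]]
shift cm tool [ -8.21 -14.44  -0.61]
yaw tool x now 171.43306764077616
```

```bash

python3 -m jog '[[[0,0,0,-1.6,-2.8,0,0],[0,0,0,-1.6,-2.8,0,0],[0,0,0,-1.6,-2.8,0,0],[0,0,0,-1.6,-2.8,0,0],[0,0,0,-1,-2.5,0,0]]]' >/dev/null
python3 -m jog '[[[0,0,0,0,0,0,0],[0,0,0,0,0,0,0]]]'
cat > w.py <<'E'
from h import *
import sys
p=robot.read_camera("wrist")
print(np.round(np.array(p["extrinsics"])[:3],3).tolist())
for l in ["gift_box","lid_hinge","flap_crease","flap_edge","lip_edge","lid_skin"]:
    for r in robot.pinpoint(p,l)[:3]: print(l,np.round(r["point"],1),round(r["confidence"],2),np.round(onz(p,r["point"],{"gift_box":0,"lip_edge":.062,"lid_hinge":.064}.get(l,.17)),3))
save(p,sys.argv[1])
E
python3 w.py 3.png
```

```text
t: 3.93
tool_pos: [0.4924, 0.0691, 0.3535]
orientation: [-0.239, -3.132, -0.0]
force: [-0.6, 0.2, -0.5]
opening: 0.0003
[[0.153, -0.956, -0.251, 0.423], [0.988, 0.148, 0.039, 0.079], [-0.001, -0.254, 0.967, 0.52]]
gift_box [ 99.7 256.9] 0.79 [ 0.625 -0.226  0.   ]
flap_crease [ 85.  245.4] 0.46 [ 0.543 -0.139  0.17 ]
flap_crease [338.4 243.1] 0.37 [0.583 0.14  0.17 ]
flap_edge [261.2 214.6] 0.96 [0.537 0.06  0.17 ]
flap_edge [ 95.  243.2] 0.63 [ 0.542 -0.127  0.17 ]
lip_edge [ 90.4 240.8] 0.91 [ 0.574 -0.196  0.062]
lip_edge [259.1 163.9] 0.77 [0.5   0.063 0.062]
```

View pics/3.png

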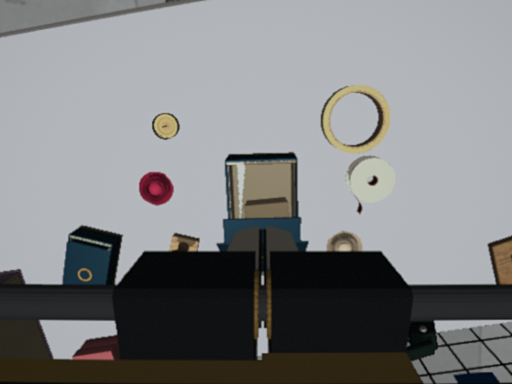

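```bash

python3 -m jog '[[[0,0,0,-2,-0.3,2.5,0],[0,0,0,-2,0,3,0],[0,0,0,-1.4,0,3,0],[0,0,0,0,0,3,0],[0,0,0,0,0,2.5,0]]]' >/dev/null
python3 -m jog '[[[0,0,0,0,0,0.5,0],[0,0,0,0,0,0,0],[0,0,0,0,0,0,0]]]'
python3 st.py .545 .057 .160
cat > c.py <<'E'
from h import *
import sys
d=robot.read_camera("side")
for l in ["lid_hinge","flap_crease","flap_edge"]:
    for r in robot.pinpoint(d,l)[:3]: print(l,np.round(r["point"],1),round(r["confidence"],2))
s=robot.read_camera("scene")
A=cv2.resize(d["img"][115:235,210:310],(500,600),interpolation=cv2.INTER_CUBIC)
B=cv2.resize(s["img"][115:245,225:320],(300,411),interpolation=cv2.INTER_CUBIC);B=np.vstack([B,np.zeros((189,300,3),np.uint8)])
cv2.imwrite("pics/"+sys.argv[1],np.hstack([A,B])[:,:,::-1])
E
python3 c.py 4.png
```

```text
t: 4.95
tool_pos: [0.5455, 0.0596, 0.21]
orientation: [0.234, 3.132, 0.0]
force: [0.0, -0.5, 0.5]
opening: 0.0004
t 4.95 pos [0.5455 0.0596 0.21  ] F [ 0.03 -0.54  0.5 ] op 0.000435738814049413
[[-0.989, 0.148, 0.001], [0.148, 0.989, 0.0], [-0.001, 0.0, -1.0]]
shift cm tool [ 0.02 -0.26  5.  ]
lid_hinge [312.9 280.8] 0.69
lid_hinge [286.6 195.6] 0.62
flap_crease [252.8 161.3] 0.56
flap_edge [244.6 157.3] 0.57
```

View pics/4.png

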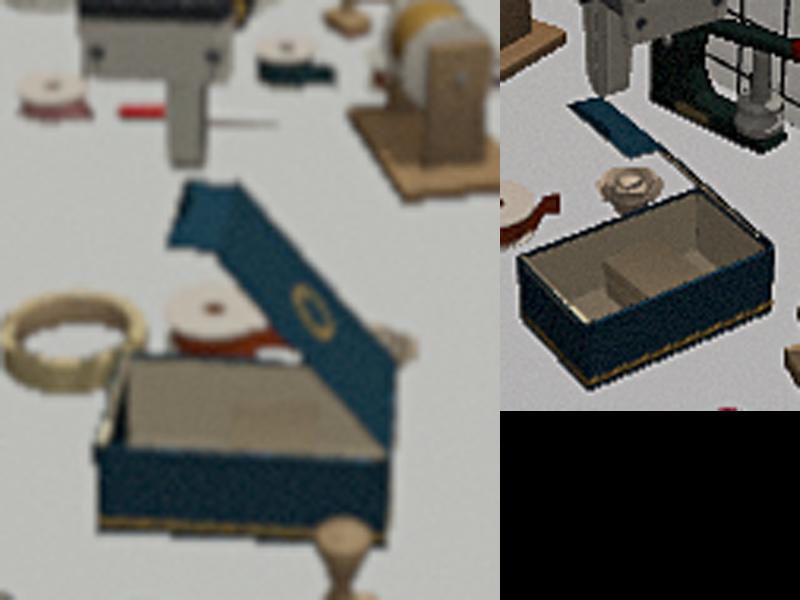

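```bash

python3 -m jog '[[[0,0,0,0,-0.2,1,0],[0,0,0,0,0,0.8,0],[0,0,0,0,0,0.7,0],[0,0,0,0,0,0.5,0],[0,0,0,0,0,0.4,0]]]'
python3 -m jog '[[[0,0,0,0,0,0.4,0],[0,0,0,0,0,0.3,0],[0,0,0,0,0,0.3,0],[0,0,0,0,0,0.2,0],[0,0,0,0,0,0,0]]]'
python3 c.py 5.png
```

```text
t: 5.62
tool_pos: [0.5444, 0.0571, 0.1734]
orientation: [-0.235, -3.132, 0.0]
force: [0.7, -0.6, 1.4]
opening: 0.0006
t: 6.03
tool_pos: [0.5446, 0.0572, 0.1621]
orientation: [-0.235, -3.132, 0.0]
force: [0.3, -0.1, -0.8]
opening: 0.0005
lid_hinge [287.9 196.4] 0.83
lid_hinge [310.6 278.1] 0.58
lid_hinge [262.5 209.1] 0.45
flap_crease [254.3 160.1] 0.55
flap_crease [285.5 191.9] 0.37
flap_edge [249.2 167.8] 0.57
flap_edge [279.2 243.8] 0.21
```

View pics/5.png

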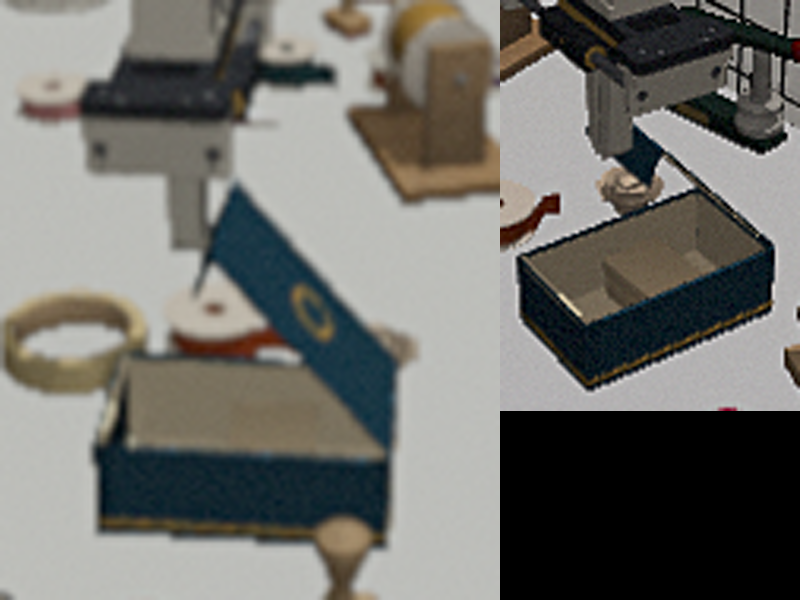

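```bash

python3 -m jog '[[[0,0,0,0.3,0,-2,0],[0,0,0,0,0,-3.2,0],[0,0,0,-3,0,0,0],[0,0,0,-4.1,0,0,0],[0,0,0,0,0,2,0]]]'
python3 -m jog '[[[0,0,0,0,0,2.2,0],[0,0,0,0.6,0,0,0],[0,0,0,0.6,0,0,0],[0,0,0,0.6,0,0,0],[0,0,0,0,0,0,0]]]'
python3 - <<'E'
from h import *
p=robot.read_state()["tool_pos"];print("s",(p[0]-.657)*.988-(p[1]-.04)*.156, p)
E
```

```text
t: 6.7
tool_pos: [0.6202, 0.0458, 0.1987]
orientation: [0.235, 3.122, 0.0]
force: [0.7, -1.2, -0.2]
opening: 0.0005
t: 7.12
tool_pos: [0.5939, 0.0501, 0.1748]
orientation: [0.234, 3.13, 0.0]
force: [0.9, 0.1, 0.9]
opening: 0.0006
s -0.0639634720839104 [0.59386061 0.05013942 0.17481349]
```

```bash

python3 -m jog '[[[0,0,0,0.5,0,0.6,0],[0,0,0,0.5,0,0.5,0],[0,0,0,0.5,0,0.5,0],[0,0,0,0.45,0,0.5,0],[0,0,0,0.45,0,0.5,0]]]'
python3 -m jog '[[[0,0,0,0.43,0,0.5,0],[0,0,0,0,0,0,0],[0,0,0,0,0,0,0]]]'
python3 c.py 6.png
```

```text
t: 7.53
tool_pos: [0.5701, 0.0534, 0.1463]
orientation: [0.235, 3.133, -0.0]
force: [-0.5, -0.3, 1.9]
opening: 0.0003
t: 7.78
tool_pos: [0.5657, 0.054, 0.1409]
orientation: [-0.234, -3.132, 0.0]
force: [-0.6, -0.4, 0.4]
opening: 0.0007
lid_hinge [309.1 280. ] 0.9
lid_hinge [285.8 199.6] 0.6
flap_crease [246.3 168.8] 0.51
flap_edge [241.5 175.9] 0.5
```

View pics/6.png

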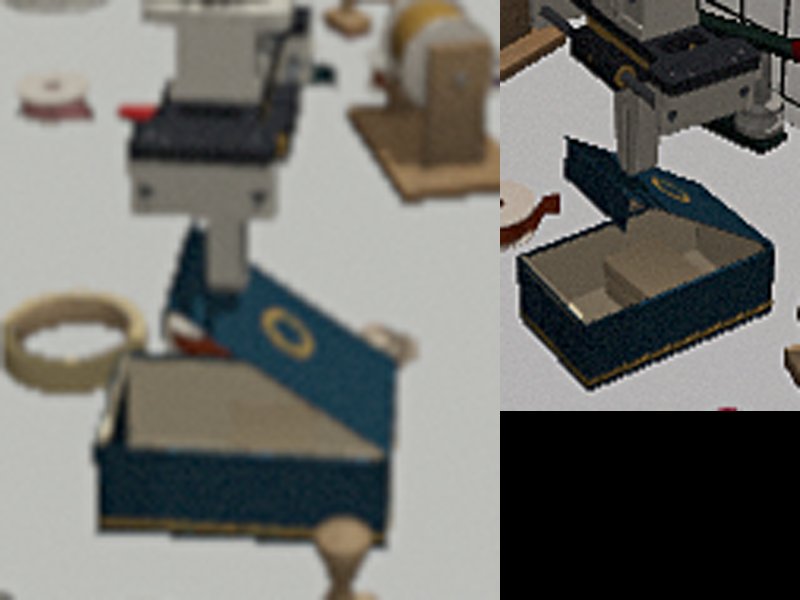

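```bash

python3 -m jog '[[[0,0,0,0.4,0,0.5,0],[0,0,0,0.35,0,0.5,0],[0,0,0,0.3,0,0.5,0],[0,0,0,0.3,0,0.6,0],[0,0,0,0.25,0,0.6,0]]]'
python3 -m jog '[[[0,0,0,0.25,0,0.6,0],[0,0,0,0.2,0,0.6,0],[0,0,0,0.2,0,0.5,0],[0,0,0,0,0,0,0],[0,0,0,0,0,0,0]]]'
python3 c.py 7.png
```

```text
t: 8.45
tool_pos: [0.55, 0.0563, 0.1139]
orientation: [-0.235, -3.133, 0.0]
force: [0.2, -0.8, 1.5]
opening: 0.0005
t: 8.87
tool_pos: [0.5434, 0.0575, 0.097]
orientation: [-0.234, -3.131, -0.0]
force: [0.7, -0.3, 0.1]
opening: 0.0007
lid_hinge [309.6 279. ] 0.73
lid_hinge [210.8 237.6] 0.69
flap_crease [238.3 183.3] 0.43
flap_edge [240.3 193.7] 0.37
```

View pics/7.png

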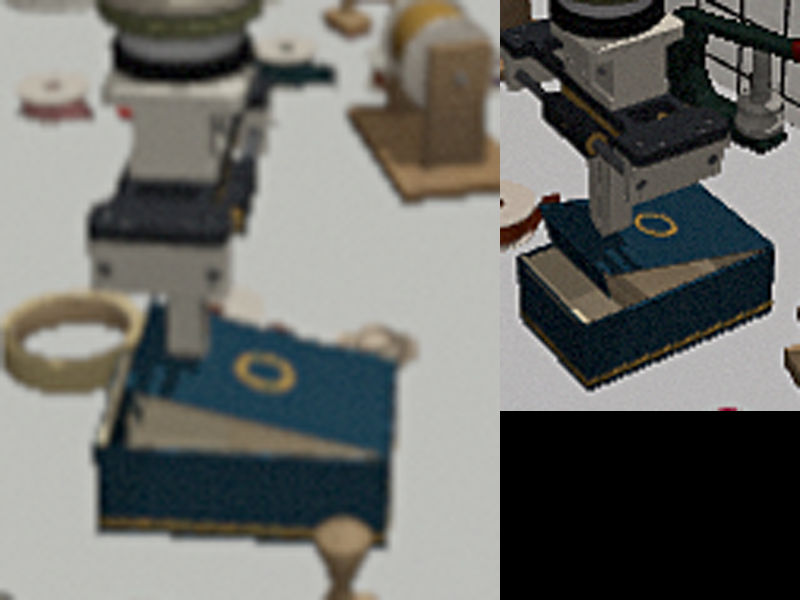

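```bash

python3 -m jog '[[[0,0,0,0.15,0,0.6,0],[0,0,0,0.15,0,0.6,0],[0,0,0,0.1,0,0.6,0],[0,0,0,0.1,0,0.6,0],[0,0,0,0,0,0.4,0]]]'
python3 -m jog '[[[0,0,0,0,0,0.25,0],[0,0,0,0,0,0.2,0],[0,0,0,0,0,0,0]]]'
```

```text
t: 9.53
tool_pos: [0.5384, 0.0581, 0.0684]
orientation: [-0.235, -3.132, 0.0]
force: [0.4, 0.5, 1.2]
opening: 0.0006
t: 9.78
tool_pos: [0.5385, 0.0581, 0.0658]
orientation: [-0.234, -3.131, 0.0]
force: [-6.6, -0.4, 11.3]
opening: 0.0003
```

```bash

python3 -m jog '[[[0,0,0,0,0,0.15,0],[0,0,0,0,0,0,0],[0,0,0,0,0,0,0]]]'
python3 -m jog '[[[0,0,0,0,0,-0.5,0],[0,0,0,0,0,-2,0],[0,0,0,0,0,-3,0],[0,0,0,0,0,-4,0],[0,0,0,0,0,-4,0]]]'
python3 -m jog '[[[0,0,0,2,0,-4,0],[0,0,0,3,0,-2,0],[0,0,0,3,0,0,0],[0,0,0,0,0,0,0]]]'
python3 c.py 8.png
```

```text
t: 10.03
tool_pos: [0.5385, 0.0582, 0.0654]
orientation: [-0.234, -3.131, 0.0]
force: [-13.1, 0.2, 20.5]
opening: 0.0011
t: 10.45
tool_pos: [0.5378, 0.058, 0.1987]
orientation: [-0.234, -3.129, 0.001]
force: [-0.1, -0.5, -0.3]
opening: 0.0003
t: 10.78
tool_pos: [0.4586, 0.0705, 0.2575]
orientation: [0.233, 3.132, 0.001]
force: [-1.2, 0.1, -0.1]
opening: 0.0004
lid_hinge [307.8 279.7] 0.86
lid_hinge [288.8 195.4] 0.58
flap_edge [239.8 248. ] 0.35
flap_edge [259.  212.5] 0.32
```

View pics/8.png

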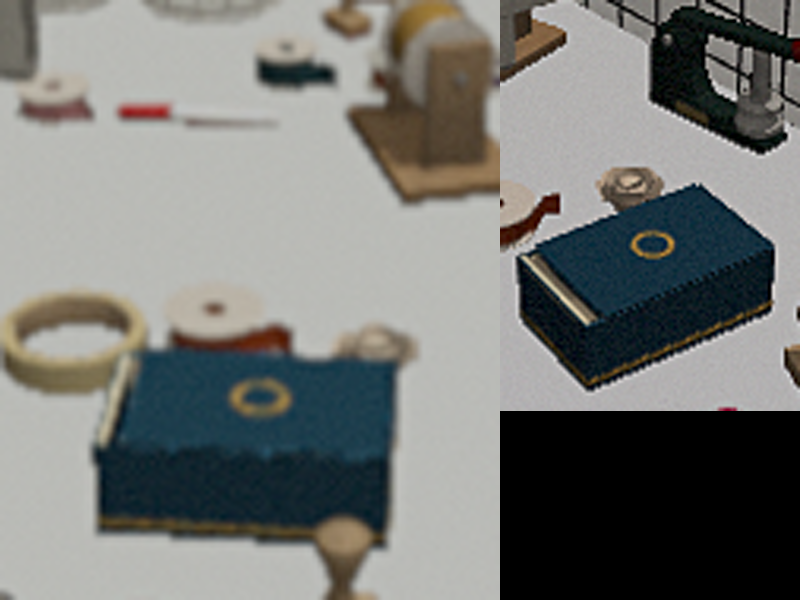

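```bash
python3 -c "
from plant import robot
print(robot.close_job(), robot.read_state()['t'])"
```

```text
the job is handed in; nothing more can be done
the job is handed in; nothing more can be done
```

The larger teal gift box is shut with its flap tucked in, and I handed the job in at about 11 s of the 51 s allowed. With the fingers closed and no gripping, I pushed the flap inwards (to roughly -0.4 rad, judged from the picture). I then swept the lid down from behind and pressed its front edge shut with about 20 N downward and 13 N sideways.

**Last checks:**
- The fingertips stopped at z = 65.4 mm while pressing. A shut lid's top should be at 66 mm, so this agrees within the roughly 2 mm camera calibration.
- The final side and scene pictures show the lid flush and staying down after release. The cream lip is uncovered in front of the lid, and no flap is visible outside the box.
- The tape roll, orange spool, cream rose and stamp look unmoved in those cropped pictures. The red rose and tealight are outside the crops, so I did not recheck them, but the tool's path did not come close to them.
- The arm was clear of everything at the end.

**Not confirmed:**
- With the lid shut, the flap's edge and the cream box inside cannot be seen. That the edge is below the lip comes from the picture just before closing, which showed the flap well inside the lip.
- After closing, the network still reported the flap edge, but only with low confidence (0.35 and 0.32). I took those as false detections.

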